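# Fit the D-bore head onto the painting turntable

### The job

Pick the head with the D-shaped hole (the teal one) and fit it onto the turntable's upright spindle, its flat side matched to the flat of the spindle, so that it sits fully home and level on the turntable. Let go of it, and leave the pink and orange heads where they lie.

Things in the scene. Friction and masses are not known exactly. Their poses are not given: they have to be found in the camera images.
- head_d: Teal head, loose, upright, 0.15-0.31 kg: disc 100 mm wide, 12 thick, with a square boss 44 x 44 in its middle, from 12 to 46 mm above the underside (grasp two opposite faces). A D-shaped hole runs down through both: 28 mm wide, flat 8 mm from the axis on the +x side. Origin: centre of underside; z up; x to the hole's flat and square to a boss face. White line on the disc along +x.
- turntable: Grey painting turntable, fixed, round, top 120 mm wide at height 30, foot 150. Upright steel D spindle 24 mm wide, flat 6 mm from the axis on the +x side, heights 30 to 80; last 16 mm taper to half size. Teal head fits disc down, 2 mm play all round, x along this x; home, its underside is 30 mm above this origin. Origin: on axis, at table height; z up; x to the flat, as does a white line on top.
- head_square: Pink head of the same outer shape and size, with a square hole 18 mm wide, too small for the spindle. Loose on the table, not needed. Origin: centre of the underside, z up.
- head_round: Orange head of the same outer shape and size, with a round hole 16 mm across, too small for the spindle. Loose on the table, not needed. Origin: centre of the underside, z up.
There are look-alikes about, which are no part of the job. Several things have the shape of the head_d; the one meant has the colours described above. There is more than one size of the turntable; the one meant has the size given above.

How it is judged:
By the outcome, as a careful person would: the job done as asked, in the order asked, and still so for the second after the job is handed in, with the robot touching nothing.
It also fails if it takes over 40 s, if anything falls off the work surface, if the arm or the gripper's body presses on something with over 40 N, if the wrist force passes 120 N, or if a joint passes its speed limit or range.

### The arm

A 6-joint arm with a two-finger parallel gripper is mounted at the origin on the work surface. World frame = base frame: x ahead of the robot, y to its left, z up, the work surface at z = 0. Lengths are in m, angles in rad, forces in N, time in s.
With the tool pointing down it reaches from about 0.35 to 0.85 m from the base axis. Payload 8.1 kg.
Tool frame: the origin (TCP) lies at the centre of the arm's flange, where the gripper is bolted on; the fingertips stand 186 mm ahead of it and the grasp point (between the pads) lies 167 mm ahead of it; z points along the fingers, y is the line along which they close (so a half turn about z gives the same grasp; the last joint's range is limited). The gripper opens to 93 mm and grips with 3 to 60 N. Pads are 15 mm wide; open, the fingers measure 128 mm over their backs; the gripper's body (75 mm by 188 mm) begins 65 mm behind the grasp point.
Start: joints at [1.23, 0.13, 1.488, -0, 1.523, -0.085], TCP at [0.152, 0.58, 0.405] pointing down, gripper open.
Joint ranges: [-2.96, 2.96], [-0.89, 2.26], [0.02, 2.5], [-1.34, 4.48], [0, 2.73], [-2.66, 2.66]. Speed limits (rad/s): [2.39, 2.39, 2.79, 3.14, 3.14, 3.14].

### API

Orientations are given as a rotation vector (axis times angle).
In Python, from plant import robot gives the robot as it stands.
- The arm moves only by the tool apply_moves, never from a script. Its argument "series" is a list of rows, each a list of 2 entries, a list of its own where there are three numbers: the shift along the tool's x, y, z in mm, then the turn, a rotation vector about the tool's x, y, z in rad. A call has 1 to 12 rows; each row shifts and turns the commanded pose from where the row before left it, along the tool's axes as they then stand; what a row does not reach is not made up. A row lasts 1/12 s, in which the tool goes at most 41.7 mm and 7.16 degrees, less where a joint would pass 70% of its speed; a pose out of reach is approached as far as the arm can. A call is refused whole if a number of a shift passes 41.7 or a number of a turn 0.125, either way. A call with a gripper value outside its range is refused whole. "claw" is the opening, from 0 (shut) to 1 (fully open), set as the call begins (left out, the last holds). The fingers move at their own pace and stop on an object; "newtons" is the grip in N (left out, the last holds). Time passes only in rows, so rows that do not move let the fingers close. It gives the time, the measured TCP pose, the force, the opening and the grip force at its end, in the units of the state.
- robot.read_state(): the state, without advancing time (a new reading comes with each control period).
- robot.read_camera(name): name is "side" or "top"; returns (picture, depth): 384x512x3 uint8, blue, green, red; 384x512 float32, m along the optical axis (not along the pixel's ray), 0 where there is no reading.
- robot.calibration(name): a dict with "fx", "fy", "cx", "cy" (pixels), "extrinsics" (4x4, takes a point from world to camera coordinates). Camera axes: x right, y down, z forward; pixel columns grow to the right and rows downward; lengths in m; the calibration is good to about 2 mm. A picture is of the moment at which its call begins. calibration takes no time and is no camera call.
- robot.close_job(): hands the job in; it is judged then, once.
The state is a dict: "t": time; "q": joint angles; "dq": joint speeds; "joint_torque": joint torques, N m; "tool_pos": TCP position; "orientation": TCP orientation; "force": force on the tool from outside, world axes, zero at the start; "wrist_torque": the same for the moment, N m; "opening": finger opening in m; "gripper_force": force on a finger pad.
Only numpy, scipy, OpenCV 4.12 (cv2) and the standard library are available. Lean on these libraries where they do the work, as an engineer would, in place of code of your own. Each camera call takes 0.05 s, during which the arm holds its last target. There are 200 camera calls.

## Working session

There is one attempt and no reset: what is moved stays moved. The work goes in short steps, Python scripts to look and compute and a tool call to move; the robot and the scene stay as the last step left them, time stands still between calls to the robot, and variables do not carry over. Pictures are saved under pics/ and viewed, at most 10 in all, crops included, and the job is handed in when it is done.

Besides the shell and the picture viewer there is one more tool, called after ">>>" in YAML: its name, and indented under it one key for each argument. apply_moves: Moves the arm, as the interface text tells. Its arguments: {"type":"object","properties":{"series":{"type":"array"},"claw":{"type":"number"},"newtons":{"type":"number"}},"required":["series"]}

```bash
mkdir -p pics
python3 - <<'E'
from plant import robot
import cv2,numpy as np
for n in("top","side"):
    p,d=robot.read_camera(n); cv2.imwrite(f"pics/{n}0.png",p); np.save(f"{n}0.npy",d)
    c=robot.calibration(n); print(n,c["fx"],c["fy"],c["cx"],c["cy"]);print(np.round(c["extrinsics"],3))
s=robot.read_state();print(s)
E
```

```text
top 454.5448452162322 454.5448452162322 254.3599723886764 192.5637560127301
[[-0.06  -0.998  0.001  0.025]
 [-0.973  0.058 -0.223  0.563]
 [ 0.223 -0.014 -0.975  0.937]
 [ 0.     0.     0.     1.   ]]
side 351.84772698602313 351.84772698602313 257.53431925153814 195.3252553402331
[[ 0.868 -0.496 -0.011 -0.473]
 [-0.279 -0.47  -0.837  0.173]
 [ 0.411  0.73  -0.546  0.714]
 [ 0.     0.     0.     1.   ]]
{'t': 0.1, 'q': array([ 1.22960442e+00,  1.31098253e-01,  1.48914647e+00,  5.25436523e-06,
        1.52300956e+00, -8.54111377e-02]), 'dq': array([ 5.13528463e-04, -1.80621690e-03, -2.70002289e-03, -2.15155749e-05,
       -2.29523713e-03,  1.27981570e-03]), 'joint_torque': array([ 1.12833099e-03, -5.61348224e+01, -4.93093014e+01,  7.70235853e-02,
        2.93144106e-02, -4.12093084e-05]), 'tool_pos': array([0.15171723, 0.58029473, 0.40379769]), 'orientation': array([-4.00639890e-01, -3.11558075e+00,  2.54890202e-03]), 'force': array([0.44439278, 0.33313093, 0.37544089]), 'wrist_torque': array([-0.03461806, -0.03885409, -0.00389682]), 'gripper_force': 0.0, 'opening': 0.09311734420658928}
```

View pics/top0.png

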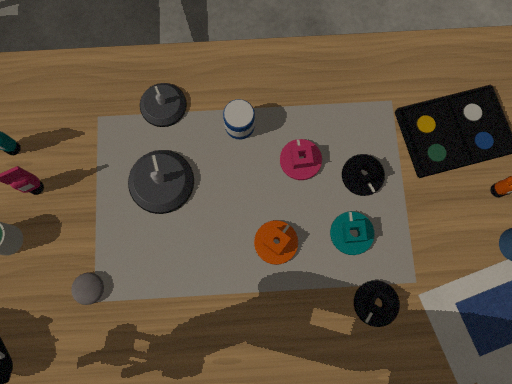

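View pics/side0.png

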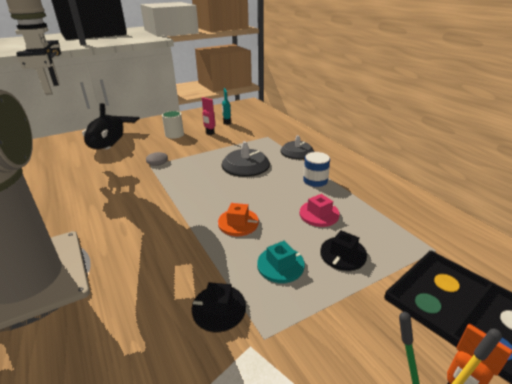

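The top picture shows the teal head at (352,232), with black look-alikes at (363,175) and (377,303). Pink is at (301,159) and orange at (276,242). There are two turntables: a large one at (161,182) and a small one at (163,104). I'll measure them and confirm in one enlarged crop.

```bash
cat > h.py <<'E'
from plant import robot
import cv2,numpy as np
def world(n,d):
    c=robot.calibration(n);E=c["extrinsics"];v,u=np.mgrid[:d.shape[0],:d.shape[1]]
    P=np.stack([(u-c["cx"])/c["fx"]*d,(v-c["cy"])/c["fy"]*d,d],-1)
    return (P-E[:3,3])@E[:3,:3]
def cut(W,c,r):
    m=np.hypot(W[...,0]-c[0],W[...,1]-c[1])<r
    return m
E
python3 - <<'E'
from h import *
p=cv2.imread("pics/top0.png");d=np.load("top0.npy");W=world("top",d)
hsv=cv2.cvtColor(p,cv2.COLOR_BGR2HSV)
teal=np.zeros(d.shape,bool);h=hsv[...,0];teal[190:270,320:390]=((h>80)&(h<98)&(hsv[...,1]>120))[190:270,320:390]
def circ(m):
    c,r=cv2.minEnclosingCircle(W[m][:,:2].astype(np.float32));return np.round(c,4),round(r*2,4)
print("table z",np.median(W[250:280,200:250,2]))
z=W[...,2]
print("teal disc",circ(teal&(z<.02)), "z",np.median(z[teal&(z<.02)]))
b=teal&(z>.040);print("boss",cv2.minAreaRect(W[b][:,:2].astype(np.float32)),np.median(z[b]),b.sum())
for nm,(u,v) in dict(big=(161,182),small=(163,104)).items():
    w=np.zeros(d.shape,bool);w[v-40:v+40,u-40:u+40]=1
    for lo,hi in((.006,.1),(.024,.036),(.04,.1)):
        m=w&(z>lo)&(z<hi)
        m=cv2.morphologyEx(m.astype(np.uint8),cv2.MORPH_OPEN,np.ones((3,3))).astype(bool)
        if m.sum(): print(nm,lo,circ(m),np.round(np.median(W[m],0),4),round(z[m].max(),4))
    # white line
    m=w&(p.min(2)>130);print("white",m.sum(),np.round(W[m].mean(0),4))
w=np.zeros(d.shape,bool);w[200:260,325:380]=1;m=w&(p.min(2)>150)&(z<.02)&(z>.008)
print("teal white",m.sum(),np.round(W[m].mean(0),4))
a=cv2.resize(p[135:230,110:210],None,fx=6,fy=6,interpolation=cv2.INTER_CUBIC)[:,:400*1]
A=cv2.resize(p[140:225,115:210],(390,349),interpolation=cv2.INTER_CUBIC);B=cv2.resize(p[195:270,310:394],(390,349),interpolation=cv2.INTER_CUBIC)
cv2.imwrite("pics/crop.png",np.hstack([A,B]))
E
```

```text
table z 0.001175316806736861
teal disc (array([ 0.4903, -0.235 ]), 0.1442) z 0.012274242429397881
boss ((0.42405763268470764, -0.11775462329387665), (0.05547672510147095, 0.2924189269542694), 23.22195053100586) 0.04631683275944558 325
big 0.006 (array([0.6179, 0.2079]), 0.1551) [0.6104 0.202  0.0298] 0.0845
big 0.024 (array([0.617 , 0.2075]), 0.1336) [0.614  0.2054 0.0307] 0.036
big 0.04 (array([0.6172, 0.2069]), 0.0237) [0.6127 0.2034 0.0694] 0.0845
white 1 [0.6143 0.2173 0.0673]
small 0.006 (array([0.8109, 0.2   ]), 0.1149) [0.8033 0.1966 0.0229] 0.0636
small 0.04 (array([0.8094, 0.1991]), 0.017) [0.8072 0.198  0.054 ] 0.0636
white 0 [nan nan nan]
teal white 0 [nan nan nan]<stdin>:18: RuntimeWarning: Mean of empty slice.
  ret = um.true_divide(
<stdin>:20: RuntimeWarning: Mean of empty slice.
```

View pics/crop.png

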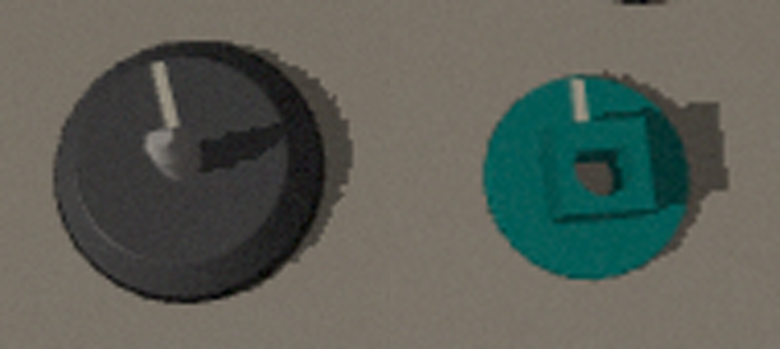

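```bash
cat >> h.py <<'E'
from scipy.optimize import least_squares
def ray(n,uv,z):
    c=robot.calibration(n);E=c["extrinsics"];uv=np.asarray(uv,float).reshape(-1,2)
    r=np.c_[(uv[:,0]-c["cx"])/c["fx"],(uv[:,1]-c["cy"])/c["fy"],np.ones(len(uv))]@E[:3,:3]
    o=-E[:3,:3].T@E[:3,3];return (o+r*((z-o[2])/r[:,2])[:,None])[:,:2]
def circle(P):
    s=least_squares(lambda x:np.hypot(P[:,0]-x[0],P[:,1]-x[1])-x[2],[*P.mean(0),.05],loss="soft_l1",f_scale=.001)
    return np.round(s.x,4),round(float(np.std(s.fun)),4)
def big(m):
    cs=cv2.findContours(m.astype(np.uint8),cv2.RETR_EXTERNAL,cv2.CHAIN_APPROX_NONE)[0]
    return max(cs,key=cv2.contourArea).reshape(-1,2)
E
python3 - <<'E'
from h import *
p=cv2.imread("pics/top0.png");d=np.load("top0.npy");W=world("top",d);z=W[...,2]
hsv=cv2.cvtColor(p,cv2.COLOR_BGR2HSV)
def win(u,v,r):
    w=np.zeros(d.shape,bool);w[v-r:v+r,u-r:u+r]=1;return w
w=win(352,232,30);m=w&(hsv[...,1]>100)&(hsv[...,0]>75)&(hsv[...,0]<100)
print("teal disc",circle(ray("top",big(m),.011)))
b=w&(z>.041)&(z<.052);b=cv2.morphologyEx(b.astype(np.uint8),cv2.MORPH_OPEN,np.ones((3,3)))
c=big(b);print("boss",cv2.minAreaRect((ray("top",c,.046)*1000).astype(np.float32)))
def line(l,zz):
    v,u=np.nonzero(l);wt=p[v,u].min(1).astype(float)-90;P=ray("top",np.c_[u,v],zz);mu=np.average(P,axis=0,weights=wt)
    e,V=np.linalg.eigh(np.cov(P.T,aweights=wt));a=V[:,1];print("line",len(u),mu.round(4),"eig",np.sqrt(e).round(4),"ang",np.degrees(np.arctan2(a[1],a[0])).round(1));return mu
l=win(351,217,6)&(p.min(2)>110)&(z<.02)&cv2.fillPoly(np.zeros(d.shape,np.uint8),[cv2.convexHull(big(m))],1).astype(bool)
t=line(l,.012)
w=win(161,182,40)
m2=w&(z>.006);P=W[...,:2];c2=big(m2);print("foot",circle(P[c2[:,1],c2[:,0]]))
m3=w&(z>.026);c3=big(m3);print("top",circle(ray("top",c3,.03)))
m4=w&(z>.045);print("spindle",[(h,W[w&(abs(z-h)<.006)].mean(0).round(4).tolist()) for h in(.06,.07,.08)])
l=win(155,158,12)&(p.min(2)>105)&(abs(z-.03)<.006);line(l,.03)
E
```

```text
teal disc (array([ 0.4691, -0.2251,  0.0487]), 0.0052)
boss ((469.9482116699219, -225.72850036621094), (44.04753875732422, 45.029911041259766), 0.5338649153709412)
line 20 [ 0.5075 -0.2258] eig [0.0014 0.0062] ang 179.9
foot (array([0.6169, 0.2068, 0.075 ]), 0.0324)
top (array([0.617 , 0.2069, 0.0626]), 0.0014)
spindle [(0.06, [0.6103, 0.2029, 0.0615]), (0.07, [0.6131, 0.2042, 0.0698]), (0.08, [0.6158, 0.2068, 0.0794])]
line 38 [0.6573 0.2165] eig [0.0016 0.0106] ang -167.7
```

The right turntable is the one at (161,182): its foot measures about 150 mm, the other's about 115. The teal head's line and D flat are both clear. Head: (0.470,-0.226), yaw about 0°. Turntable: (0.617,0.207), yaw about 13°. Moving now.

>>> apply_moves:
  series:
    - [[0, 0, 0], [0, 0, -0.087]]
    - [[0, 0, 0], [0, 0, -0.087]]
    - [[0, 0, 0], [0, 0, -0.087]]
    - [[-25, -30, 0], [0, 0, 0]]
    - [[-25, -30, 0], [0, 0, 0]]
    - [[-25, -30, 0], [0, 0, 0]]
    - [[-25, -30, 0], [0, 0, 0]]
    - [[-25, -30, 0], [0, 0, 0]]
    - [[-25, -30, 0], [0, 0, 0]]
    - [[-25, -30, 0], [0, 0, 0]]
    - [[-25, -30, 0], [0, 0, 0]]
    - [[-25, -30, 0], [0, 0, 0]]
  claw: 1

```text
t: 1.1
tool_pos: [0.3789, 0.3099, 0.4045]
orientation: [0.008, -3.141, 0.0]
force: [1.0, 1.1, -0.2]
opening: 0.0929
gripper_force: 0.0
```

>>> apply_moves:
  series:
    - [[-8, -39, 0], [0, 0, 0]]
    - [[-8, -39, 0], [0, 0, 0]]
    - [[-8, -39, 0], [0, 0, 0]]
    - [[-8, -39, 0], [0, 0, 0]]
    - [[-8, -39, 6], [0, 0, 0]]
    - [[-8, -39, 6], [0, 0, 0]]
    - [[-8, -39, 6], [0, 0, 0]]
    - [[-8, -39, 6], [0, 0, 0]]
    - [[-8, -39, 6], [0, 0, 0]]
    - [[-8, -39, 6], [0, 0, 0]]
    - [[0, -39, 6], [0, 0, 0]]
    - [[0, -39, 6], [0, 0, 0]]

```text
t: 2.1
tool_pos: [0.4603, -0.1579, 0.3561]
orientation: [0.008, -3.141, -0.0]
force: [0.8, 0.6, -0.6]
opening: 0.0929
gripper_force: 0.0
```

>>> apply_moves:
  series:
    - [[-2.4, -17, 20], [0, 0, 0]]
    - [[-2.4, -17, 20], [0, 0, 0]]
    - [[-2.4, -17, 20], [0, 0, 0]]
    - [[-2.4, -17, 20], [0, 0, 0]]
    - [[0, 0, 0], [0, 0, 0]]
    - [[0, 0, 0], [0, 0, 0]]

```text
t: 2.6
tool_pos: [0.4698, -0.224, 0.275]
orientation: [0.006, -3.138, -0.004]
force: [-0.0, 0.7, 0.2]
opening: 0.0928
gripper_force: 0.0
```

Run:
```python
from h import *
s=robot.read_state();print(s["t"],s["tool_pos"].round(4),s["orientation"].round(4),s["q"].round(2))
p,d=robot.read_camera("top");q,_=robot.read_camera("side")
A=cv2.resize(p[170:300,290:420],(390,390));B=cv2.resize(q[180:310,210:340],(390,390))
cv2.imwrite("pics/above.png",np.hstack([A,B]))
```

```text
2.6 [ 0.4698 -0.224   0.275 ] [ 0.0057 -3.1382 -0.0035] [-0.54  0.02  1.85  0.    1.28 -2.12]
```

View pics/above.png

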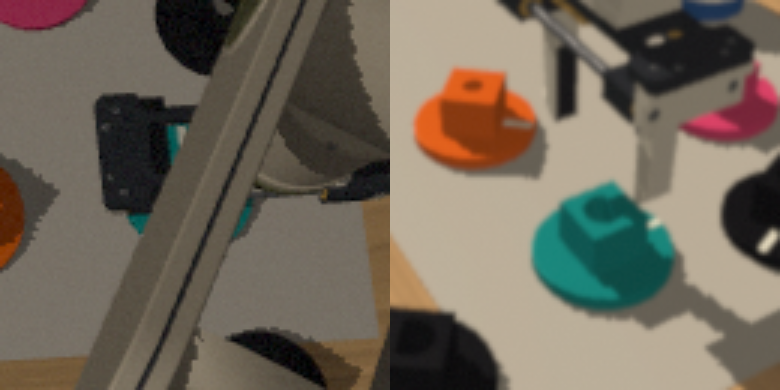

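The open fingers straddle the teal boss. In the side half the finger tips are at about (560,115) and (655,195), with the boss below them at (605,220). I'll descend and grip.

>>> apply_moves:
  series:
    - [[0, -1.5, 14], [0, 0, 0]]
    - [[0, 0, 14], [0, 0, 0]]
    - [[0, 0, 14], [0, 0, 0]]
    - [[0, 0, 14], [0, 0, 0]]
    - [[0, 0, 12], [0, 0, 0]]
    - [[0, 0, 4], [0, 0, 0]]
    - [[0, 0, 0], [0, 0, 0]]
    - [[0, 0, 0], [0, 0, 0]]

```text
t: 3.37
tool_pos: [0.471, -0.2252, 0.2055]
orientation: [-0.009, 3.141, -0.001]
force: [-0.2, -0.2, 0.2]
opening: 0.0934
gripper_force: 0.0
```

>>> apply_moves:
  series:
    - [[0, 0, 0], [0, 0, 0]]
    - [[0, 0, 0], [0, 0, 0]]
    - [[0, 0, 0], [0, 0, 0]]
    - [[0, 0, 0], [0, 0, 0]]
    - [[0, 0, 0], [0, 0, 0]]
    - [[0, 0, 0], [0, 0, 0]]
    - [[0, 0, 0], [0, 0, 0]]
    - [[0, 0, 0], [0, 0, 0]]
  claw: 0
  newtons: 25

```text
t: 4.03
tool_pos: [0.4706, -0.2254, 0.2047]
orientation: [0.008, -3.142, 0.0]
force: [0.1, -0.5, -0.6]
opening: 0.0446
gripper_force: 0.3
```

>>> apply_moves:
  series:
    - [[0, 0, 0], [0, 0, 0]]
    - [[0, 0, 0], [0, 0, 0]]
    - [[0, 0, 0], [0, 0, 0]]
    - [[0, 0, -10], [0, 0, 0]]
    - [[0, 0, -25], [0, 0, 0]]
    - [[0, 0, -35], [0, 0, 0]]
    - [[0, 0, -35], [0, 0, 0]]
    - [[0, 0, -30], [0, 0, 0]]
    - [[0, 0, 0], [0, 0, 0]]

```text
t: 4.78
tool_pos: [0.4723, -0.2263, 0.3481]
orientation: [-0.008, 3.132, -0.009]
force: [0.8, -0.9, -0.7]
opening: 0.0441
gripper_force: 25.0
```

>>> apply_moves:
  series:
    - [[-12, 36, 0], [0, 0, 0]]
    - [[-12, 36, 0], [0, 0, 0]]
    - [[-12, 36, 0], [0, 0, 0]]
    - [[-12, 36, 0], [0, 0, 0]]
    - [[-12, 36, 0], [0, 0, 0]]
    - [[-12, 36, 0], [0, 0, 0]]
    - [[-12, 36, 0], [0, 0, 0]]
    - [[-12, 36, 0], [0, 0, 0]]
    - [[-12, 36, 0], [0, 0, 0]]
    - [[-12, 36, 0], [0, 0, 0]]
    - [[-12, 36, 0], [0, 0, 0]]
    - [[-12, 36, 0], [0, 0, 0]]

```text
t: 5.78
tool_pos: [0.6122, 0.2093, 0.3391]
orientation: [0.009, -3.14, 0.0]
force: [1.6, 0.0, -1.5]
opening: 0.0438
gripper_force: 25.0
```

>>> apply_moves:
  series:
    - [[0, 0, 0], [0, 0, -0.074]]
    - [[0, 0, 0], [0, 0, -0.074]]
    - [[0, 0, 0], [0, 0, -0.074]]
    - [[0, 0, 0], [0, 0, 0]]
    - [[0, 0, 0], [0, 0, 0]]
    - [[0, 0, 0], [0, 0, 0]]

```text
t: 6.28
tool_pos: [0.6122, 0.2072, 0.3395]
orientation: [0.352, -3.121, 0.0]
force: [0.6, 0.3, -2.1]
opening: 0.0439
gripper_force: 25.0
```

Run:
```python
from h import *
s=robot.read_state();print(s["t"],s["tool_pos"].round(4),s["orientation"].round(4),s["q"].round(2),s["opening"],s["force"],s["gripper_force"])
p,d=robot.read_camera("top");q,e=robot.read_camera("side")
cv2.imwrite("t1.png",p);cv2.imwrite("s1.png",q);np.save("t1.npy",d);np.save("s1.npy",e)
A=cv2.resize(p[120:250,95:225],(390,390));B=cv2.resize(q[80:210,180:310],(390,390))
cv2.imwrite("pics/over.png",np.hstack([A,B]))
```

```text
6.2833 [0.6122 0.2072 0.3395] [ 3.5200e-01 -3.1211e+00  1.0000e-04] [ 0.25  0.29  1.43  0.    1.43 -1.55] 0.04389900032751731 [ 0.5904656   0.29845912 -2.14248082] 24.994305968284607
```

View pics/over.png

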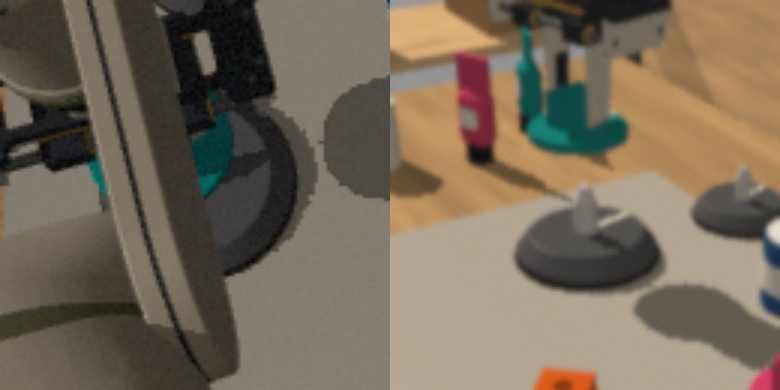

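The head hangs above the turntable. In the side half the disc is at (578,130) and the spindle tip at (585,190). I'll check the offset in the side camera.

Run:
```python
from h import *
q=cv2.imread("s1.png");e=np.load("s1.npy");W=world("side",e);hsv=cv2.cvtColor(q,cv2.COLOR_BGR2HSV)
w=np.zeros(e.shape,bool);w[100:140,220:262]=1
m=w&(hsv[...,1]>110)&(hsv[...,0]>75)&(hsv[...,0]<100)&(W[...,2]<.155)&(np.hypot(W[...,0]-.612,W[...,1]-.207)<.07)
P=W[m];zz=np.median(P[(P[:,2]>.13),2]);print("teal n",m.sum(),"z",zz)
def fitr(P,r,c0):
    s=least_squares(lambda x:np.hypot(P[:,0]-x[0],P[:,1]-x[1])-r,c0,loss="soft_l1",f_scale=.001);return s.x.round(4),np.median(abs(s.fun)).round(4)
c=big(cv2.morphologyEx(m.astype(np.uint8),cv2.MORPH_CLOSE,np.ones((3,3))))
# lowest teal pixel in each column = lower rim (underside edge) of near half
rim=np.array([[u,c[c[:,0]==u,1].max()+.5] for u in np.unique(c[:,0])])
print("head",fitr(ray("side",rim[2:-2],.1348),.05,[.612,.207]))
# turntable: top surface points and lower outline of foot
z=W[...,2];R=np.hypot(W[...,0]-.617,W[...,1]-.207)
t=(abs(z-.03)<.003)&(R<.07);print("top r95 ctr",circle(W[big(t)[:,1],big(t)[:,0]][:,:2]))
l=t&(R<.062)&(R>.015)&(q.min(2)>110);v,u=np.nonzero(l);L=ray("side",np.c_[u,v],.03);mu=L.mean(0);V=np.linalg.eigh(np.cov(L.T))[1][:,1];print("line",len(u),mu,np.degrees(np.arctan(V[1]/V[0])))
for h in(.05,.06,.07,.075):
    k=(abs(z-h)<.004)&(R<.03);print(h,k.sum(),W[k].mean(0).round(4))
f=w*0;f=np.zeros(e.shape,bool);f[130:182,215:280]=1;f&=(q.max(2)<95)&(R<.085)
c=big(cv2.morphologyEx(f.astype(np.uint8),cv2.MORPH_OPEN,np.ones((3,3))));rim=np.array([[u,c[c[:,0]==u,1].max()+.5] for u in np.unique(c[:,0])])
rim=rim[4:-14];print("foot",fitr(ray("side",rim,0.0),.075,[.617,.207]))
```

```text
teal n 275 z 0.1471189950102925
head (array([0.6202, 0.2153]), np.float64(0.0013))
top r95 ctr (array([0.6166, 0.2029, 0.0584]), 0.0163)
line 27 [0.65198805 0.22133399] -27.197548731269684
0.05 19 [0.6147 0.1981 0.0496]
0.06 19 [0.6139 0.2001 0.0604]
0.07 18 [0.6155 0.2009 0.0697]
0.075 14 [0.6157 0.2021 0.0738]
foot (array([0.6218, 0.206 ]), np.float64(0.0011))
```

Run:
```python
from h import *
def fitr(P,r,c0):
    s=least_squares(lambda x:np.hypot(P[:,0]-x[0],P[:,1]-x[1])-r,c0,loss="soft_l1",f_scale=.001);return s.x.round(4),np.abs(s.fun).round(4)
for n,f in(("top","t1"),("side","s1")):
    q=cv2.imread(f+".png");e=np.load(f+".npy");W=world(n,e);hsv=cv2.cvtColor(q,cv2.COLOR_BGR2HSV)
    R=np.hypot(W[...,0]-.612,W[...,1]-.207);m=(hsv[...,1]>110)&(hsv[...,0]>75)&(hsv[...,0]<100)&(R<.07)&(abs(W[...,2]-.147)<.006)
    k=W[m];print(n,m.sum(),"x",k[:,0].min(),k[:,0].max(),"y",k[:,1].min(),k[:,1].max())
    # angular rim: farthest teal point per direction sector from nominal centre
    P=ray(n,np.argwhere(m)[:,::-1],.1468)-[.612,.207];a=np.degrees(np.arctan2(P[:,1],P[:,0]));r=np.hypot(*P.T)
    for b in range(-180,180,20):
        s=(a>=b)&(a<b+20)
        if s.sum()>1: print(b+10,s.sum(),(r[s].max()*1000).round(1),end="; ")
    print()
```

```text
top 267 x 0.5719239186753506 0.6436402790300596 y 0.15756663443420105 0.2544369938403006
-150 3 50.9; -130 60 51.0; -110 76 50.7; -90 75 50.3; -70 19 49.1; -50 4 48.2; 110 21 49.4; 130 9 49.5; 
side 251 x 0.5624509842931993 0.6564147149177808 y 0.15461746725791867 0.2485215229401169
-170 22 56.2; -150 28 60.9; -130 32 64.4; -110 31 64.7; -90 28 59.1; -70 26 58.4; -50 15 49.3; -30 13 45.0; -10 9 45.8; 110 3 47.0; 130 10 47.3; 150 17 47.4; 170 16 49.0;
```

The top view puts the head centre at about (0.6115,0.2065), so the shift in tool axes is about (-5.5,-1, 0). The side-camera rim fit is smeared by the boss and the rim wall, so I ignored it.

>>> apply_moves:
  series:
    - [[-2.7, -0.5, 10], [0, 0, 0]]
    - [[-2.8, -0.5, 10], [0, 0, 0]]
    - [[0, 0, 10], [0, 0, 0]]
    - [[0, 0, 8], [0, 0, 0]]
    - [[0, 0, 4], [0, 0, 0]]
    - [[0, 0, 0], [0, 0, 0]]
    - [[0, 0, 0], [0, 0, 0]]

```text
t: 6.97
tool_pos: [0.6177, 0.2076, 0.2972]
orientation: [0.356, -3.12, 0.0]
force: [0.0, -0.7, -1.6]
opening: 0.0439
gripper_force: 25.0
```

>>> apply_moves:
  series:
    - [[0, 0, 3], [0, 0, 0]]
    - [[0, 0, 3], [0, 0, 0]]
    - [[0, 0, 3], [0, 0, 0]]
    - [[0, 0, 3], [0, 0, 0]]
    - [[0, 0, 3], [0, 0, 0]]
    - [[0, 0, 3], [0, 0, 0]]
    - [[0, 0, 0], [0, 0, 0]]

```text
t: 7.55
tool_pos: [0.6176, 0.2076, 0.2787]
orientation: [0.356, -3.12, 0.0]
force: [0.3, -0.1, -2.7]
opening: 0.0437
gripper_force: 25.0
```

>>> apply_moves:
  series:
    - [[0, 0, 2], [0, 0, 0]]
    - [[0, 0, 2], [0, 0, 0]]
    - [[0, 0, 2], [0, 0, 0]]
    - [[0, 0, 2], [0, 0, 0]]
    - [[0, 0, 2], [0, 0, 0]]
    - [[0, 0, 2], [0, 0, 0]]
    - [[0, 0, 0], [0, 0, 0]]

```text
t: 8.13
tool_pos: [0.6177, 0.2076, 0.2671]
orientation: [0.356, -3.121, 0.0]
force: [0.3, 0.8, -2.6]
opening: 0.0435
gripper_force: 25.0
```

>>> apply_moves:
  series:
    - [[0, 0, 2], [0, 0, 0]]
    - [[0, 0, 2], [0, 0, 0]]
    - [[0, 0, 2], [0, 0, 0]]
    - [[0, 0, 2], [0, 0, 0]]
    - [[0, 0, 2], [0, 0, 0]]
    - [[0, 0, 2], [0, 0, 0]]
    - [[0, 0, 0], [0, 0, 0]]

```text
t: 8.72
tool_pos: [0.6177, 0.2076, 0.2551]
orientation: [0.356, -3.12, 0.0]
force: [-0.3, 0.6, -1.6]
opening: 0.0437
gripper_force: 25.0
```

>>> apply_moves:
  series:
    - [[0, 0, 2], [0, 0, 0]]
    - [[0, 0, 2], [0, 0, 0]]
    - [[0, 0, 2], [0, 0, 0]]
    - [[0, 0, 2], [0, 0, 0]]
    - [[0, 0, 2], [0, 0, 0]]
    - [[0, 0, 2], [0, 0, 0]]
    - [[0, 0, 0], [0, 0, 0]]

```text
t: 9.3
tool_pos: [0.6177, 0.2076, 0.243]
orientation: [0.356, -3.12, 0.0]
force: [-0.3, 0.2, -2.4]
opening: 0.044
gripper_force: 25.0
```

Sliding freely with about 8 mm left.

>>> apply_moves:
  series:
    - [[0, 0, 2], [0, 0, 0]]
    - [[0, 0, 2], [0, 0, 0]]
    - [[0, 0, 1.5], [0, 0, 0]]
    - [[0, 0, 1], [0, 0, 0]]
    - [[0, 0, 0.5], [0, 0, 0]]
    - [[0, 0, 0], [0, 0, 0]]
    - [[0, 0, 0], [0, 0, 0]]

```text
t: 9.88
tool_pos: [0.6179, 0.2076, 0.2368]
orientation: [0.356, -3.121, -0.0]
force: [0.3, 0.0, -1.9]
opening: 0.0439
gripper_force: 25.0
```

>>> apply_moves:
  series:
    - [[0, 0, 0.5], [0, 0, 0]]
    - [[0, 0, 0.5], [0, 0, 0]]
    - [[0, 0, 0.3], [0, 0, 0]]
    - [[0, 0, 0], [0, 0, 0]]
    - [[0, 0, 0], [0, 0, 0]]

```text
t: 10.3
tool_pos: [0.6179, 0.2076, 0.2354]
orientation: [0.356, -3.121, -0.0]
force: [-0.7, -0.3, -1.6]
opening: 0.0438
gripper_force: 25.0
```

>>> apply_moves:
  series:
    - [[0, 0, 0.4], [0, 0, 0]]
    - [[0, 0, 0.4], [0, 0, 0]]
    - [[0, 0, 0], [0, 0, 0]]
    - [[0, 0, 0], [0, 0, 0]]

```text
t: 10.63
tool_pos: [0.618, 0.2077, 0.2348]
orientation: [-0.356, 3.121, 0.0]
force: [0.1, 0.4, -1.4]
opening: 0.0438
gripper_force: 25.0
```

>>> apply_moves:
  series:
    - [[0, 0, 0], [0, 0, 0]]
    - [[0, 0, 0], [0, 0, 0]]
    - [[0, 0, 0], [0, 0, 0]]
    - [[0, 0, 0], [0, 0, 0]]
    - [[0, 0, 0], [0, 0, 0]]
    - [[0, 0, 0], [0, 0, 0]]
    - [[0, 0, 0], [0, 0, 0]]
    - [[0, 0, 0], [0, 0, 0]]
  claw: 1

```text
t: 11.3
tool_pos: [0.6179, 0.2076, 0.2346]
orientation: [-0.356, 3.121, -0.0]
force: [0.7, 0.2, 0.0]
opening: 0.091
gripper_force: 0.0
```

>>> apply_moves:
  series:
    - [[0, 0, -10], [0, 0, 0]]
    - [[0, 0, -20], [0, 0, 0]]
    - [[0, 0, -30], [0, 0, 0]]
    - [[0, 0, -35], [0, 0, 0]]
    - [[0, 0, -35], [0, 0, 0]]
    - [[0, 40, 0], [0, 0, 0]]
    - [[0, 40, 0], [0, 0, 0]]
    - [[0, 40, 0], [0, 0, 0]]
    - [[0, 40, 0], [0, 0, 0]]
    - [[0, 40, 0], [0, 0, 0]]
    - [[0, 0, 0], [0, 0, 0]]
    - [[0, 0, 0], [0, 0, 0]]

```text
t: 12.3
tool_pos: [0.5716, 0.405, 0.3652]
orientation: [-0.362, 3.12, 0.0]
force: [0.5, -1.1, 1.1]
opening: 0.0931
gripper_force: 0.0
```

Run:
```python
from h import *
s=robot.read_state();print(s["t"],s["tool_pos"].round(4),s["opening"],s["gripper_force"])
p,d=robot.read_camera("top");q,e=robot.read_camera("side")
for n,i,dd in(("top",p,d),("side",q,e)):
    W=world(n,dd);hsv=cv2.cvtColor(i,cv2.COLOR_BGR2HSV);R=np.hypot(W[...,0]-.617,W[...,1]-.207)
    t=(hsv[...,1]>110)&(hsv[...,0]>75)&(hsv[...,0]<100)&(R<.06)
    for r0,r1,lo,hi in((.033,.047,.03,.055),(0,.03,.066,.09)):
        k=W[t&(R>r0)&(R<r1)&(W[...,2]>lo)&(W[...,2]<hi)];c=np.linalg.lstsq(np.c_[k[:,:2]-[.617,.207],np.ones(len(k))],k[:,2],rcond=None)[0]
        print(n,len(k),"z",c[2].round(4),"slope",c[:2].round(3))
A=cv2.resize(p[120:250,95:225],(390,390));B=cv2.resize(q[80:210,180:310],(390,390))
cv2.imwrite("pics/done.png",np.hstack([A,B]))
```

```text
12.3 [0.5716 0.405  0.3652] 0.09311294553556276 0.0
top 600 z 0.0431 slope [0.004 0.002]
top 342 z 0.0761 slope [0.025 0.024]
side 117 z 0.0425 slope [0.01  0.012]
side 94 z 0.0743 slope [0.046 0.054]
```

View pics/done.png

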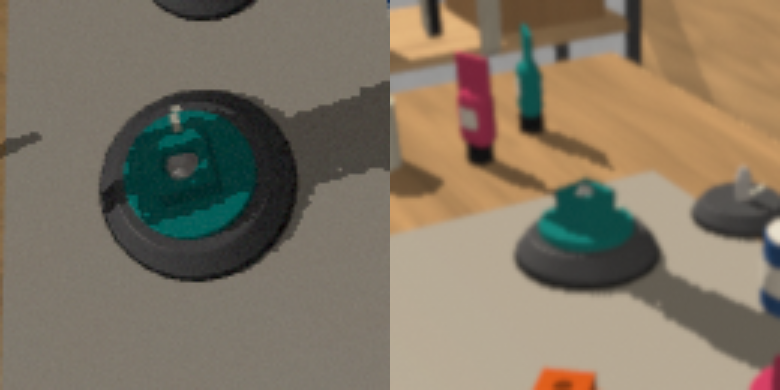

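The head sits flat on the turntable, with its disc top at about 42.5 mm and level. The spindle tip shows through at (182,165), the white lines coincide at (176,115), and the gripper is clear.

```bash
python3 -c "
from plant import robot
print(robot.close_job())"
```

```text
the job is handed in; nothing more can be done
None
```

The teal head is seated fully home and level on the large turntable's spindle with its flat matched, it has been let go, the pink and orange heads were not touched, and the job was handed in at about 12.4 s.

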